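# Take the sample tub out of the tilt bin

## Robot

A 7-joint arm with a two-finger parallel gripper is mounted at the origin on a cart in front of the work surface, level with it; the furniture and walls round the work are solid. World frame = base frame: x ahead of the robot, y to its left, z up, the work surface at z = 0. Lengths are in m, angles in rad, forces in N, time in s.
With the tool pointing down it reaches from about 0.425 to 0.875 m from the base axis. Payload 4.7 kg.
Tool frame: the origin (TCP) lies between the finger pads; the fingertips stand 8 mm ahead of it and the grasp point (between the pads) lies 11 mm behind it; z points along the fingers, y is the direction in which the jaws open and shut (so a half turn about z gives the same grasp; the last joint's range is limited). The gripper opens to 87 mm and grips with 3 to 60 N. Pads are 19 mm wide; open, the fingers measure 117 mm over their backs; the gripper's body (75 mm by 190 mm) begins 51 mm behind the grasp point.
Start: joints at [0.014, 0.321, -0.07, 1.45, 0.023, 1.371, -0.057], TCP at [0.65, -0, 0.231] pointing down, gripper open.
Joint ranges: [-2.86, 2.86], [-0.3, 2.09], [-1.38, 1.24], [0.06, 2.45], [-1.56, 4.7], [0.09, 2.05], [-2.69, 2.69]. Speed limits (rad/s): [2.57, 2.57, 3.14, 3.14, 3.14, 3.14, 3.14].

## Interface

Orientations are given as a rotation vector (axis times angle).
In Python, from bench import ctrl, optics, ticket gives the robot as it stands.
- The arm moves only by the tool play_rows, never from a script. Its argument "motion" is a list of rows, each a list of 5 numbers: the closure, from 0 (fully open) to 1 (shut), then the shift along the tool's x, y, z in cm, then the turn about the tool's z in rad. In form: [[jaw, tx, ty, tz, spin], ...]. A call has 1 to 20 rows; each row shifts and turns the commanded pose from where the row before left it, along the tool's axes as they then stand; what a row does not reach is not made up. A row lasts 1/8 s, in which the tool goes at most 62.5 mm and 10.7 degrees, less where a joint would pass 70% of its speed; a pose out of reach is approached as far as the arm can. A call is refused whole if a number of a shift passes 6.25 or a number of a turn 0.188, either way. A call with a gripper value outside its range is refused whole. The fingers move at their own pace and stop on an object; "force" is the grip in N (left out, the last holds). Time passes only in rows, so rows that do not move let the fingers close. It gives the time, the measured TCP pose, the force and the opening at its end, in the units of the state.
- ctrl.get_state(): the state, without advancing time (a new reading comes with each control period).
- optics.get_image(name): name is "scene" or "side" or "wrist"; returns the picture (400x640x3 uint8, red, green, blue); there is no depth.
- optics.calibration(name): a dict with "K" (3x3 intrinsics, pixels), "pose" (4x4, takes a point from camera to world coordinates); the wrist camera has in their place "hand_eye" (4x4, takes a point from camera to tool coordinates, whose origin is the TCP and whose axes are the flange's). Camera axes: x right, y down, z forward; pixel columns grow to the right and rows downward; lengths in m; the calibration is good to about 2 mm. A picture is of the moment at which its call begins: read the wrist's pose just before it. calibration takes no time and is no camera call.
- ticket.close_job(): hands the job in, once; it reports no verdict.
The state is a dict: "time": time; "joint_positions": joint angles; "qd": joint speeds; "joint_torque": joint torques, N m; "position": TCP position; "tool_rot": TCP orientation; "ft_force": force on the tool from outside, world axes, zero at the start; "torque": the same for the moment, N m; "grip_width": opening from 0.0 (shut) to 1.0 (fully open).
Only numpy, scipy, OpenCV 4.12 (cv2) and the standard library are available. Lean on these libraries where they do the work, as an engineer would, in place of code of your own. Each camera call takes 0.05 s, during which the arm holds its last target.

## Task

Swing the green-fronted tilt bin forward until it rests fully open, lift the square white tub out of its mouth and set it down gently inside the black tray; do not drop it in. Leave the orange-fronted bin shut.

Things in the scene. Friction and masses are not known exactly. Their poses are not given: they have to be found in the camera images.
- green_pull (a point): Pull tab of the green-fronted tilt bin: upright plate 60 wide (y), 10 thick (x), with a 12 mm bead on top, standing on the panel's top edge; shut, it reaches from height 164 to 201 mm, so fingers fit behind it above the roof. Point: mid-thickness, mid-width, 17 mm below its top, 170 mm from the hinge. Axes turn with the bin: x into the housing, y along the hinge, z up the panel.
- green_bin (a joint): Tilt of the green bin, rad: 0 shut, growing as its top swings to the robot, 0.85 fully open at a stop. The panel (142 wide, 150 tall, 8 mm thick) is hinged at its lower edge, 14 mm above the desk. Light friction hinge: below about 0.4 the bin stays where it is left, beyond that it sinks open by itself and stays open; about 1 N at the tab moves it.
- green_unit: Grey housing of the green bin, fixed: 144 wide, 110 deep, roof top at 150 mm, roof front edge 22 mm behind the hinge. Origin on the desk under the hinge, x into the housing. On the panel's back sits a grey open pocket, inside 122 wide (y), 52 deep (4 to 56 mm behind the panel's mid plane), floor 64 mm from the hinge line up the panel, sides 31, back wall 28 mm high.
- orange_bin (a joint): Tilt of the orange-fronted bin, a unit like the green one but for its colour, holding a steel ring gauge; it stays shut (0 rad).
- square_tub: White plastic tub with a lid, 44 x 40 x 43 mm (x, y, z), about 40 g, in the green bin's pocket, its y along the hinge to about 0.1 rad. Origin at the centre of its underside, z toward the lid. The body is 38 mm wide. With the bin open it leans with the bin in the corner of pocket floor and front panel.
- tray: Black open square tray fixed on the desk, 160 x 160 mm outside, 25 mm high, walls and floor 4 mm thick. Origin at the centre of its underside.

How it is judged:
On the way:
1. the green bin is swung forward, open to its stop (value of joint green_bin above 0.72 rad), for 0.2 s.
At the end, for the whole second after the job is handed in: The square tub lies or stands at rest inside the black tray, on any of its faces (its origin within 77 mm of the tray's centre along both tray axes and less than 52 mm above the tray's underside), released, and the orange bin is shut (tilted less than 0.15 rad). The green bin may stay open (x of square_tub in the frame of tray between -0.077 and 0.077 m and y of square_tub in the frame of tray between -0.077 and 0.077 m and z of square_tub in the frame of tray below 0.052 m and contact force between square_tub and tray above 0.1 N and linear speed of square_tub below 0.02 m/s and contact force between the fingers and square_tub below 0.05 N and value of joint orange_bin below 0.15 rad); the robot touches nothing.
It fails at once if the orange bin is swung open (more than 0.35 rad) (value of joint orange_bin above 0.35 rad).
It fails at once if the tub is dropped into the tray: let go over it with its origin more than 80 mm above the tray's underside (horizontal distance between square_tub and tray below 0.12 m and z of square_tub in the frame of tray above 0.08 m and contact force between the fingers and square_tub below 0.05 N).
It also fails if it takes over 56 s, if anything falls off the work surface, if the arm or the gripper's body presses on something with over 40 N, if the wrist force passes 120 N, or if a joint passes its speed limit or range.

## Working session

There is one attempt and no reset: what is moved stays moved. The work goes in short steps, Python scripts to look and compute and a tool call to move; the robot and the scene stay as the last step left them, time stands still between calls to the robot, and variables do not carry over. Pictures are saved under pics/ and viewed, and the job is handed in when it is done.

Besides the shell and the picture viewer there is one more tool, called after "Call:" as name(argument=value, ...) on one line, values as JSON. play_rows: Moves the arm, as the interface text tells. Its arguments: {"type":"object","properties":{"motion":{"type":"array"},"force":{"type":"number"}},"required":["motion"]}

```bash
mkdir -p pics; ls; python3 - <<'E'
from bench import ctrl, optics, ticket
import cv2
print(ctrl.get_state())
for n in ("scene","side","wrist"):
    im=optics.get_image(n); cv2.imwrite(f"pics/{n}0.png",im[:,:,::-1]); print(n,optics.calibration(n))
E
```

```text
pics
{'time': 0.0, 'joint_positions': array([ 0.01410726,  0.32180244, -0.07009921,  1.45169326,  0.02258379,
        1.37077573, -0.05688904]), 'qd': array([-4.84425860e-04, -2.65319451e-06,  7.68887230e-04,  1.21618065e-03,
        6.45781193e-04,  1.47840406e-03,  9.93016250e-04]), 'joint_torque': array([-2.58547143e-04, -4.91284704e+01, -4.03903294e-01, -3.12526345e+01,
       -6.40594075e-02,  4.37659642e-02,  1.61017233e-04]), 'position': array([ 6.49459512e-01, -3.91525575e-05,  2.29465786e-01]), 'tool_rot': array([-2.22048480e+00, -2.22058512e+00,  2.18524249e-03]), 'ft_force': array([-0.07866163,  1.42696899,  0.13260703]), 'torque': array([-0.01698056, -0.0056198 ,  0.00374166]), 'grip_width': 1.0024090740282634}
scene {'K': array([[459.41193012,   0.        , 317.41411223],
       [  0.        , 459.41193012, 207.00318844],
       [  0.        ,   0.        ,   1.        ]]), 'pose': array([[-0.74001669, -0.40582375,  0.53636031, -0.01550811],
       [-0.67245905,  0.46206743, -0.57818034,  0.57341256],
       [-0.01319532, -0.78854345, -0.61483747,  0.77717191],
       [ 
[... 294 characters left out ...]
  [-0.28759211,  0.45640452, -0.84201288,  0.89877893],
       [-0.02653086, -0.88261356, -0.46935   ,  0.65676233],
       [ 0.        ,  0.        ,  0.        ,  1.        ]])}
wrist {'K': array([[296.43890866,   0.        , 322.29116251],
       [  0.        , 296.43890866, 194.36345242],
       [  0.        ,   0.        ,   1.        ]]), 'hand_eye': array([[-9.01194904e-04, -9.51680884e-01, -3.07087419e-01,
         8.54588982e-02],
       [ 9.99999594e-01, -8.60378684e-04, -2.68290352e-04,
         2.71122285e-04],
       [-8.88466967e-06, -3.07087536e-01,  9.51681273e-01,
        -1.53379992e-01],
       [ 0.00000000e+00,  0.00000000e+00,  0.00000000e+00,
         1.00000000e+00]])}
```

View pics/scene0.png

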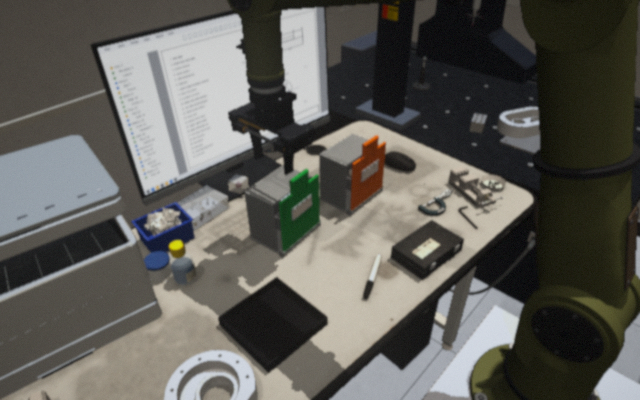

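View pics/side0.png

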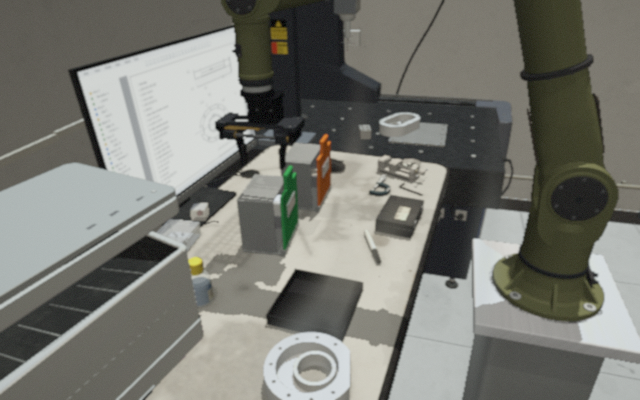

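View pics/wrist0.png

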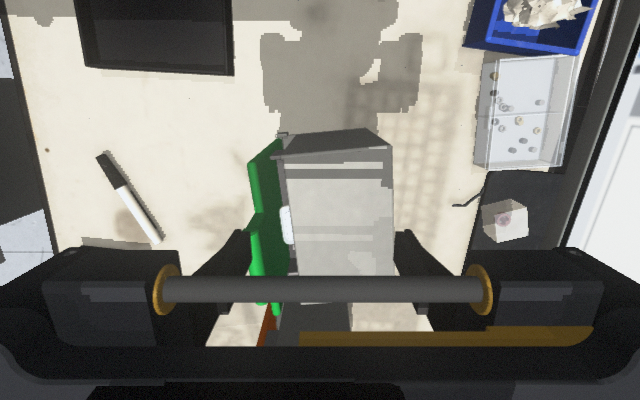

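```bash
python3 - <<'E'
import cv2
a=cv2.imread("pics/scene0.png")[120:380,200:400]; cv2.imwrite("pics/s1.png",cv2.resize(a,None,fx=3,fy=3,interpolation=cv2.INTER_CUBIC)[:400])
cv2.imwrite("pics/s1.png",cv2.resize(a[30:140,30:200],None,fx=4.5,fy=4.5,interpolation=cv2.INTER_CUBIC))
b=cv2.imread("pics/side0.png")[130:260,225:345]; cv2.imwrite("pics/d1.png",cv2.resize(b,None,fx=4.5,fy=4.5,interpolation=cv2.INTER_CUBIC))
c=cv2.imread("pics/wrist0.png")[120:350,220:420]; cv2.imwrite("pics/w1.png",cv2.resize(c,None,fx=2.6,fy=2.6,interpolation=cv2.INTER_CUBIC))
E
```

```text
(no output)
```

View pics/s1.png

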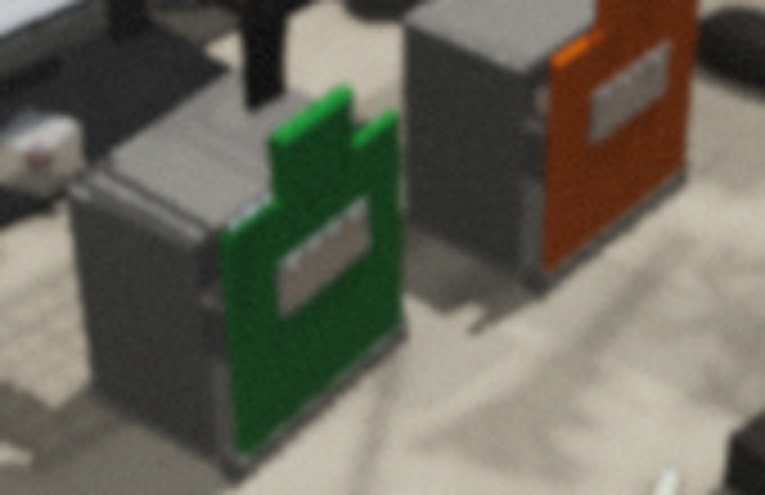

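View pics/d1.png

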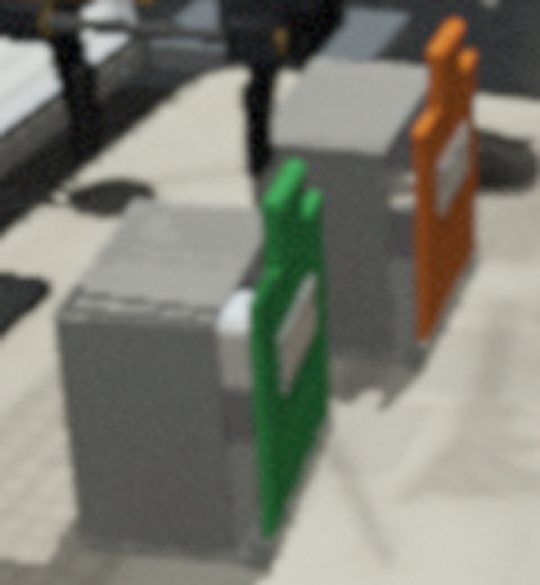

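View pics/w1.png

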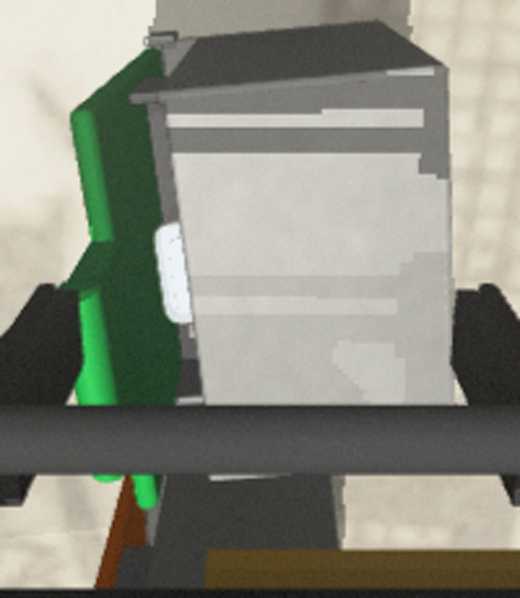

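```bash
cat > h.py <<'E'
import numpy as np
from scipy.spatial.transform import Rotation as R
from scipy.optimize import least_squares
from bench import ctrl, optics, ticket
import cv2
def T(p,rv):
    M=np.eye(4);M[:3,:3]=R.from_rotvec(rv).as_matrix();M[:3,3]=p;return M
def cam(n,tcp=None):
    c=optics.calibration(n)
    return (c["K"],c["pose"] if n!="wrist" else tcp@c["hand_eye"])
def proj(c,P):
    K,M=c;q=(np.linalg.inv(M)@np.c_[P,np.ones(len(P))].T)[:3];u=K@q;return (u[:2]/u[2]).T
def ray(c,uv,z):
    K,M=c;d=M[:3,:3]@np.linalg.inv(K)@np.array([*uv,1]);o=M[:3,3];return o+d*(z-o[2])/d[2]
def unit(p,L):
    x,y,a=p;c,s=np.cos(a),np.sin(a);L=np.asarray(L)
    return np.c_[x+c*L[:,0]-s*L[:,1],y+s*L[:,0]+c*L[:,1],L[:,2]]
def grab(n,name):
    im=optics.get_image(n)[:,:,::-1].copy();cv2.imwrite("pics/"+name,im);return im
E
python3 - <<'E'
from h import *
W0=T([.64946,0,.22947],[-2.2205,-2.2206,.0022])
C={"scene":cam("scene"),"side":cam("side"),"wrist":cam("wrist",W0)}
s=lambda u,v:(230+u/4.5,150+v/4.5)
d=lambda u,v:(225+u/4.5,130+v/4.5)
w=lambda u,v:(220+u/2.6,120+v/2.6)
h=.071
obs=[("scene",s(237,455),(-.004,h,.014)),("scene",s(402,330),(-.004,-h,.014)),("scene",s(222,237),(-.004,h,.164)),("scene",s(398,115),(0,-h,.164)),
("scene",s(272,135),(-.005,.03,.2)),("scene",s(350,90),(0,-.03,.201)),
("side",d(265,532),(-.004,h,.014)),("side",d(327,405),(-.004,-h,.014)),("side",d(253,278),(0,h,.164)),("side",d(318,195),(0,-h,.164)),
("side",d(268,190),(0,.03,.2)),("side",d(300,162),(0,-.03,.201)),
("wrist",w(76,112),(-.004,h,.164)),("wrist",w(88,290),(-.003,.03,.201)),("wrist",w(447,65),(.11,.072,.15)),("wrist",w(165,100),(.022,.072,.15))]
f=lambda p:np.concatenate([proj(C[n],unit(p,[L]))[0]-uv for n,uv,L in obs])
r=least_squares(f,[.63,.0,0],x_scale=[.1,.1,.3],loss='soft_l1')
print(r.x);print(f(r.x).reshape(-1,2).round(1))
a=cv2.imread("pics/scene0.png")[265:380,205:340]; cv2.imwrite("pics/s2.png",cv2.resize(a,None,fx=4.5,fy=4.5,interpolation=cv2.INTER_CUBIC))
b=cv2.imread("pics/side0.png")[255:350,255:375]; cv2.imwrite("pics/d2.png",cv2.resize(b,None,fx=4.5,fy=4.5,interpolation=cv2.INTER_CUBIC))
E
```

```text
[ 0.60320978 -0.0307333   0.08221318]
[[ 0.8  0.8]
 [-0.  -1.7]
 [ 0.1 -0.3]
 [-1.1 -2.6]
 [ 0.6  0.5]
 [-1.6 -2.5]
 [ 1.4  2.7]
 [ 1.1  1.3]
 [-1.2  5.3]
 [-0.8 -2. ]
 [-0.7  3.2]
 [-1.5 -1.4]
 [-1.8 -0.2]
 [-8.5  2.2]
 [ 3.6  1.1]
 [ 0.5 -3.2]]
```

View pics/s2.png

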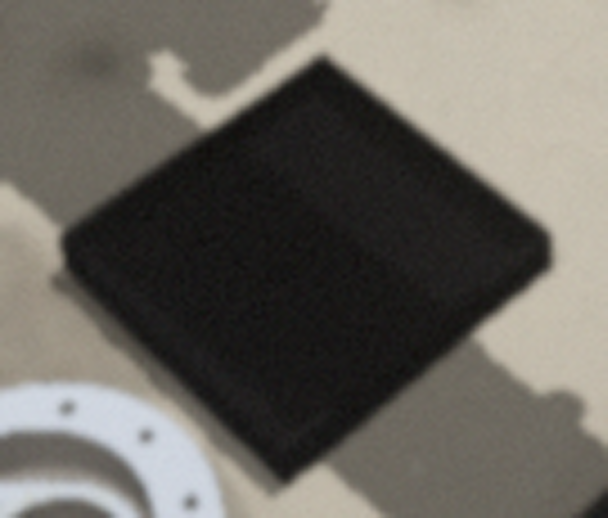

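View pics/d2.png

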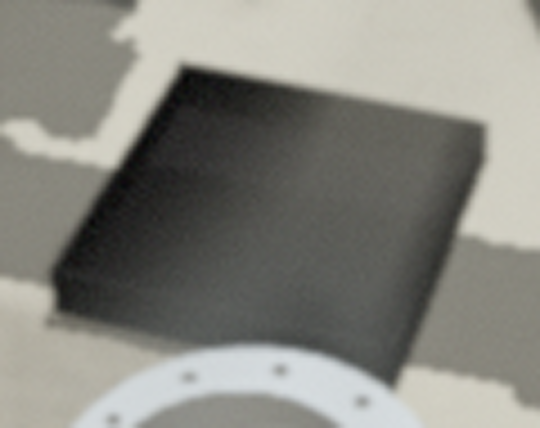

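```bash
python3 - <<'E'
from h import *
W0=T([.64946,0,.22947],[-2.2205,-2.2206,.0022])
C={"scene":cam("scene"),"side":cam("side"),"wrist":cam("wrist",W0)}
# tray
s=lambda u,v:(205+u/4.5,265+v/4.5)
d=lambda u,v:(255+u/4.5,255+v/4.5)
t=.08;z=.025
obs=[("scene",s(322,58),(t,t,z)),("scene",s(550,238),(-t,t,z)),("scene",s(64,240),(t,-t,z)),
("side",d(182,66),(t,t,z)),("side",d(485,127),(-t,t,z)),("side",d(55,272),(t,-t,z))]
def sym(o):return o
best=None
for k in range(4):
    def f(p):
        p=np.array(p)+[0,0,k*np.pi/2]
        return np.concatenate([proj(C[n],unit(p,[L]))[0]-uv for n,uv,L in obs])
    r=least_squares(f,[.5,.25,0],x_scale=[.1,.1,.3])
    if best is None or r.cost<best[0]: best=(r.cost,k,r.x,f(r.x))
print(best[0],best[1],best[2]);print(best[3].reshape(-1,2).round(1))
# wire overlay
p=[.6032,-.0307,.0822]
h=.071
lines=[]
def poly(P): lines.append(P)
poly([(-.004,h,.014),(-.004,-h,.014),(-.004,-h,.164),(-.004,h,.164),(-.004,h,.014)])
poly([(-.006,.03,.164),(-.006,.03,.201),(-.006,-.03,.201),(-.006,-.03,.164)])
poly([(.022,.072,.15),(.11,.072,.15),(.11,-.072,.15),(.022,-.072,.15),(.022,.072,.15)])
poly([(.022,.072,.0),(.11,.072,.0),(.11,.072,.15),(.022,.072,.15),(.022,.072,0)])
crops={"scene":(230,150,170,110,4.5),"side":(225,130,120,130,4.5),"wrist":(220,120,200,230,2.6)}
for n,(x,y,w,hh,k) in crops.items():
    im=cv2.resize(cv2.imread(f"pics/{n}0.png")[y:y+hh,x:x+w],None,fx=k,fy=k,interpolation=cv2.INTER_CUBIC)
    for P in lines:
        q=(proj(C[n],unit(p,P))-[x,y])*k
        cv2.polylines(im,[q.round().astype(np.int32)],False,(255,0,255),1)
    cv2.imwrite(f"pics/ov_{n}.png",im)
E
```

```text
4202.732740169033 1 [ 0.51724691  0.13375522 -0.13313439]
[[ -8.6  51.4]
 [  1.3 -28.4]
 [  6.7 -34.5]
 [ 26.2  38.1]
 [-13.6 -19.6]
 [-13.8 -27.4]]
```

View pics/ov_side.png

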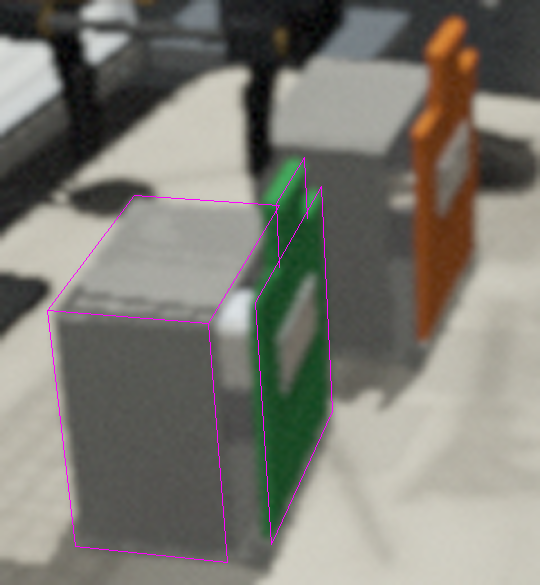

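View pics/ov_wrist.png

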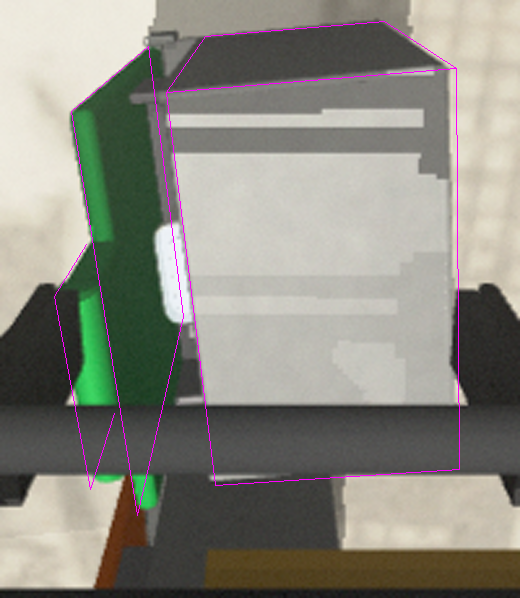

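View pics/ov_scene.png

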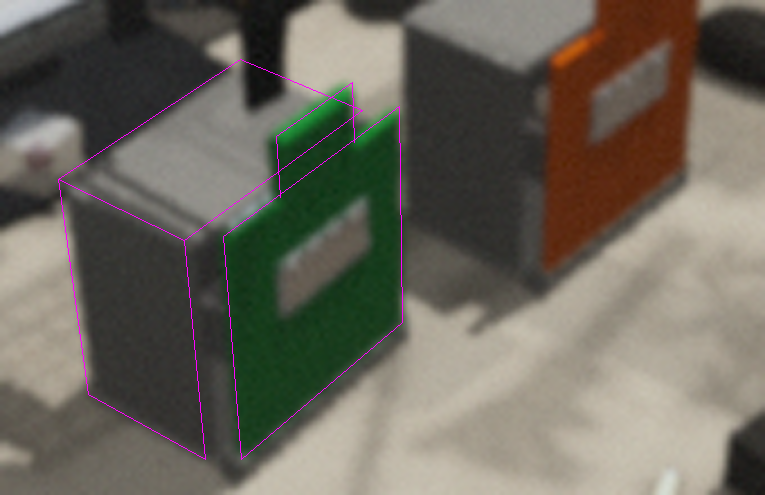

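```bash
python3 - <<'E'
from h import *
W0=T([.64946,0,.22947],[-2.2205,-2.2206,.0022])
C={"scene":cam("scene"),"side":cam("side"),"wrist":cam("wrist",W0)}
s=lambda u,v:(205+u/4.5,265+v/4.5)
d=lambda u,v:(255+u/4.5,255+v/4.5)
t=.08;z=.025
obs=[("scene",s(322,58),(t,-t,z)),("scene",s(550,238),(-t,-t,z)),("scene",s(64,240),(t,t,z)),
("side",d(182,66),(t,-t,z)),("side",d(485,127),(-t,-t,z)),("side",d(55,272),(t,t,z)),
("wrist",(233,75),(t,-t,z)),("wrist",(86,67),(-t,-t,z))]
f=lambda p:np.concatenate([proj(C[n],unit(p,[L]))[0]-uv for n,uv,L in obs])
r=least_squares(f,[.5,.25,0],x_scale=[.1,.1,.3])
print(r.x);print(f(r.x).reshape(-1,2).round(1))
p=[.6032,-.0307,.0822]
print("tab",unit(p,[(0,0,.184)]), "tub?", [ray(C["wrist"],(220+u/2.6,120+v/2.6),.125).round(4) for u,v in [(158,225),(178,322),(175,225),(192,322)]])
print("tub local y", )
E
```

```text
[ 0.46759998  0.19549515 -0.03792414]
[[-1.3 -2.6]
 [-0.2 -3.1]
 [-2.8 -1.7]
 [-1.1 -1.8]
 [ 0.2 -2.3]
 [-1.5 -0.6]
 [-4.2 -1.6]
 [-0.9  0.7]]
tab [[ 0.6032 -0.0307  0.184 ]] tub? [array([ 0.611 , -0.0096,  0.125 ]), array([ 0.6167, -0.048 ,  0.125 ]), array([ 0.617 , -0.0096,  0.125 ]), array([ 0.6219, -0.048 ,  0.125 ])]
tub local y
```

Call:
play_rows(motion=[[1,0,0,0,0.186],[1,0,0,0,0.186],[1,0,0,0,0.186],[1,0,0,0,0.186],[1,0,0,0,0.186],[1,0,0,0,0.186],[1,0,0,0,0.186],[1,0,0,0,0.186],[1,-1.2,1.3,0,0],[1,-1.3,1.4,0,0],[1,0,0,0,0],[1,0,0,0,0]], force=15)

```text
time: 1.65
position: [0.6273, -0.029, 0.2309]
tool_rot: [-3.138, -0.131, -0.001]
ft_force: [-0.1, -0.1, -0.0]
grip_width: 0.004
```

```bash
python3 - <<'E'
from h import *
s=ctrl.get_state();print(s["time"],s["position"],s["tool_rot"],s["grip_width"],s["ft_force"])
M=T(s["position"],s["tool_rot"]);print(M[:3,:3].round(3))
c=cam("wrist",M);grab("wrist","w3.png")
im=cv2.imread("pics/w3.png");p=[.6032,-.0307,.0822]
for P in [[(-.006,.03,.164),(-.006,.03,.201),(-.006,-.03,.201),(-.006,-.03,.164)],[(.022,.072,.15),(.11,.072,.15),(.11,-.072,.15),(.022,-.072,.15),(.022,.072,.15)]]:
    cv2.polylines(im,[proj(c,unit(p,P)).round().astype(np.int32)],False,(255,0,255),1)
cv2.imwrite("pics/w3o.png",im)
im=grab("side","d3.png")
E
```

```text
1.65 [ 0.62732525 -0.02904228  0.23089027] [-3.13831856e+00 -1.30672086e-01 -1.25765268e-03] 0.004262067624257509 [-0.12345435 -0.07795486 -0.0080478 ]
[[ 0.997  0.083  0.001]
 [ 0.083 -0.997  0.001]
 [ 0.001 -0.001 -1.   ]]
```

View pics/w3o.png

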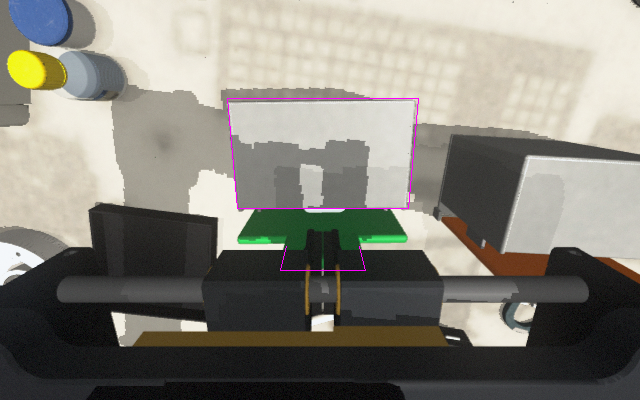

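View pics/d3.png

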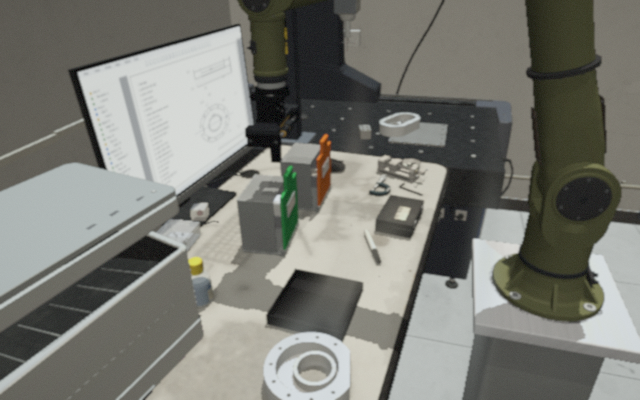

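Call:
play_rows(motion=[[1,0,0,2.5,0],[1,0,0,2.4,0],[1,0,0,0,0],[1,-0.8,0,0,0],[1,-0.8,0,0,0],[1,-0.8,0,0,0],[1,-0.8,0,0,0]])

```text
time: 2.62
position: [0.5951, -0.0317, 0.1822]
tool_rot: [3.139, 0.13, 0.002]
ft_force: [0.5, -0.1, -0.9]
grip_width: 0.004
```

```bash
python3 - <<'E'
from h import *
im=grab("side","d4.png")
cv2.imwrite("pics/d4c.png",cv2.resize(im[110:290,200:400],None,fx=3,fy=3))
E
```

```text
(no output)
```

View pics/d4c.png

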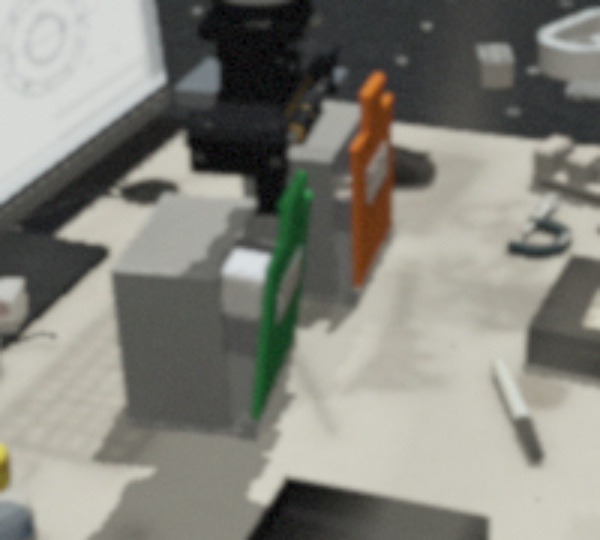

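The bin is tilting forward (the tab leads the closed fingers) and the tub is visible in it. I keep pulling.

Call:
play_rows(motion=[[1,-0.8,0,0,0],[1,-0.8,0,0,0],[1,-0.8,0,0,0],[1,-0.8,0,0,0],[1,-0.8,0,0,0],[1,-0.8,0,0,0],[1,-0.8,0,0,0],[1,-0.8,0,0,0],[1,-0.8,0,0,0],[1,-0.8,0,0,0],[1,0,0,0,0],[1,0,0,0,0],[1,0,0,0,0],[1,0,0,0,0]])

```text
time: 4.42
position: [0.5159, -0.0382, 0.1815]
tool_rot: [3.139, 0.13, -0.0]
ft_force: [-0.1, 0.0, 0.5]
grip_width: 0.005
```

```bash
python3 - <<'E'
from h import *
im=grab("side","d5.png")
cv2.imwrite("pics/d5c.png",cv2.resize(im[110:290,200:400],None,fx=3,fy=3))
E
```

```text
(no output)
```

View pics/d5c.png

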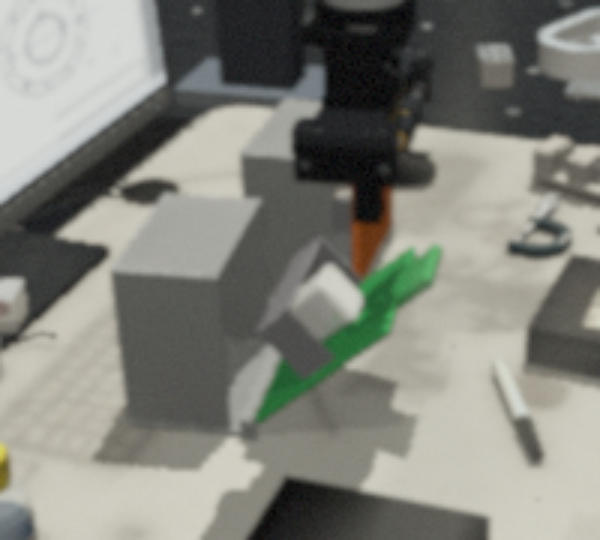

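Call:
play_rows(motion=[[0.5,0,0,-2,0],[0.5,0,0,-3,0],[0.5,-2,0,-2,0],[0.5,-3,0,0,0],[0.5,0,0,0,0],[0.5,0,0,0,0]])

```text
time: 5.22
position: [0.4663, -0.0423, 0.2516]
tool_rot: [-3.139, -0.13, -0.001]
ft_force: [0.1, 0.2, -0.4]
grip_width: 0.487
```

```bash
python3 - <<'E'
from h import *
s=ctrl.get_state();print(s["time"],s["position"],s["tool_rot"],s["grip_width"])
M=T(s["position"],s["tool_rot"]);c=cam("wrist",M);im=grab("wrist","w6.png")
p=[.6032,-.0307,.0822];th=.85;U=np.array([-np.sin(th),0,np.cos(th)]);N=np.array([np.cos(th),0,np.sin(th)]);Y=np.array([0,1,0.]);O=np.array([0,0,.014])
def B(n,y,u): return O+N*n+Y*y+U*u
for P in [[B(.004,-.061,.095),B(.004,.061,.095),B(.056,.061,.092),B(.056,-.061,.092),B(.004,-.061,.095)],[B(.004,-.02,.107),B(.004,.02,.107),B(.048,.02,.107),B(.048,-.02,.107),B(.004,-.02,.107)],[B(0,.03,.15),B(0,.03,.187),B(0,-.03,.187),B(0,-.03,.15)],[(.022,.072,.15),(.11,.072,.15),(.11,-.072,.15),(.022,-.072,.15),(.022,.072,.15)]]:
    cv2.polylines(im,[proj(c,unit(p,P)).round().astype(np.int32)],False,(255,0,255),1)
cv2.imwrite("pics/w6o.png",im)
cv2.imwrite("pics/w6c.png",cv2.resize(im[80:300,200:440],None,fx=2.5,fy=2.5))
E
```

```text
5.225 [ 0.46632068 -0.04230467  0.25164291] [-3.13886471e+00 -1.30231638e-01 -1.24168172e-03] 0.4868513840098414
```

View pics/w6c.png

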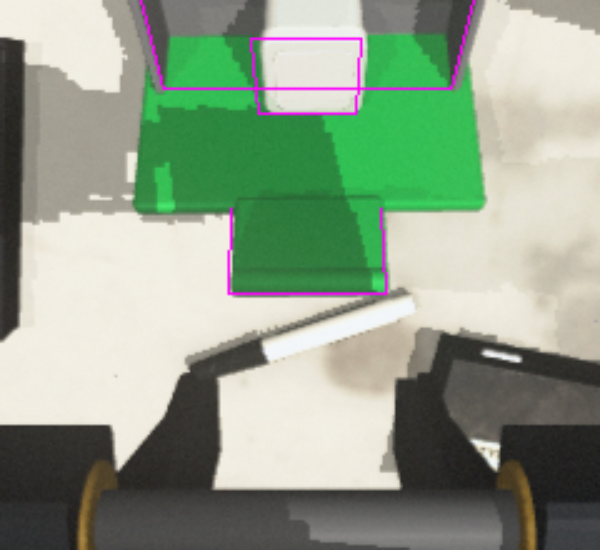

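View pics/w6.png

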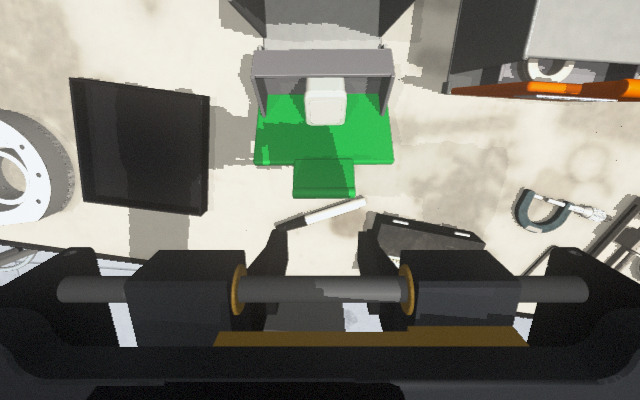

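```bash
python3 - <<'E'
from h import *
c=cam("wrist",T([.46632,-.0423,.25164],[-3.13886,-.1302,-.0012]))
for uv in [(447,94),(527,98),(533,88),(590,88),(640,82)]: print(uv,ray(c,uv,.164).round(3),ray(c,uv,.2).round(3))
im=cv2.imread("pics/w6.png");cv2.imwrite("pics/w6d.png",cv2.resize(im[0:130,420:640],None,fx=3.5,fy=3.5))
E
```

```text
(447, 94) [ 0.563 -0.13   0.164] [ 0.561 -0.116  0.2  ]
(527, 98) [ 0.565 -0.193  0.164] [ 0.563 -0.169  0.2  ]
(533, 88) [ 0.572 -0.195  0.164] [ 0.569 -0.171  0.2  ]
(590, 88) [ 0.576 -0.239  0.164] [ 0.572 -0.208  0.2  ]
(640, 82) [ 0.583 -0.275  0.164] [ 0.578 -0.239  0.2  ]
```

View pics/w6d.png

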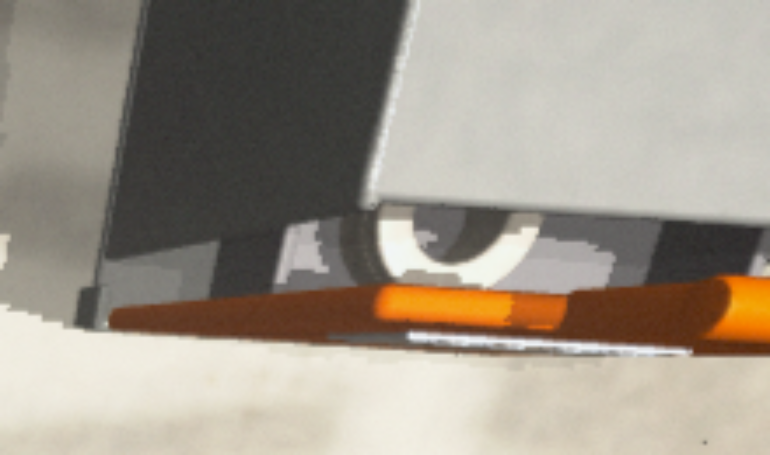

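Call:
play_rows(motion=[[0.25,2.5,0.1,0,0],[0.25,3,0.1,0,0],[0.25,3,0,0,0],[0.25,0,0,3,0],[0.25,0,0,3,0],[0.25,0,0,3,0],[0.25,0,0,2.5,0],[0.25,0,0,1.5,0],[0.25,0,0,0,0],[0.25,0,0,0,0]])

```text
time: 6.52
position: [0.5517, -0.0374, 0.1225]
tool_rot: [3.139, 0.13, 0.003]
ft_force: [0.7, 0.1, 0.2]
grip_width: 0.748
```

```bash
python3 - <<'E'
from h import *
s=ctrl.get_state();print(s["time"],s["position"],s["grip_width"],s["ft_force"])
im=grab("side","d7.png")
cv2.imwrite("pics/d7c.png",cv2.resize(im[110:290,200:400],None,fx=3,fy=3))
im=grab("wrist","w7.png")
E
```

```text
6.525 [ 0.55168991 -0.03736886  0.12252901] 0.7478223618846379 [0.66981484 0.09547878 0.17129377]
```

View pics/d7c.png

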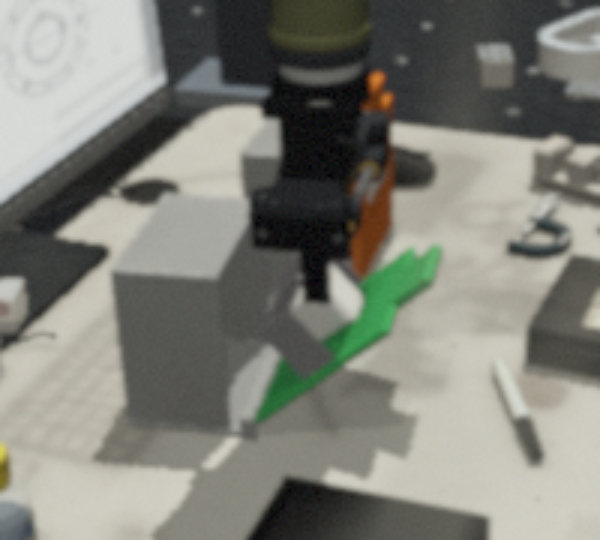

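View pics/w7.png

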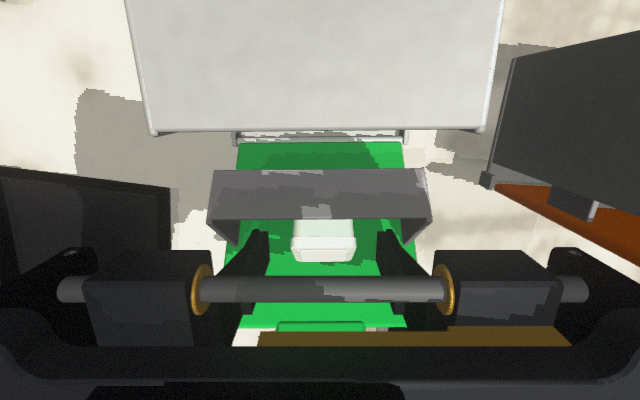

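Call:
play_rows(motion=[[0.25,0,0,1.2,0],[0.25,0,0,1.2,0],[0.25,0,0,1.2,0],[0.25,0,0,0,0],[0.25,0,0,0,0]])

```text
time: 7.25
position: [0.5508, -0.0374, 0.0855]
tool_rot: [3.139, 0.13, -0.0]
ft_force: [-1.0, 0.5, -0.4]
grip_width: 0.752
```

Call:
play_rows(motion=[[0.4,0,0,0,0],[0.5,0,0,0,0],[0.6,0,0,0,0],[0.8,0,0,0,0],[0.8,0,0,0,0],[0.8,0,0,0,0]], force=12)

```text
time: 8.0
position: [0.5509, -0.0374, 0.0858]
tool_rot: [3.139, 0.13, 0.0]
ft_force: [-0.3, -0.7, 0.7]
grip_width: 0.468
```

```bash
python3 - <<'E'
from h import *
s=ctrl.get_state();print(s["time"],s["position"],s["grip_width"]*87,s["ft_force"])
im=grab("side","d8.png")
cv2.imwrite("pics/d8c.png",cv2.resize(im[110:290,200:400],None,fx=3,fy=3))
E
```

```text
8.0 [ 0.55088179 -0.03736686  0.08577346] 40.68035584697617 [-0.3443587  -0.68034851  0.7218792 ]
```

View pics/d8c.png

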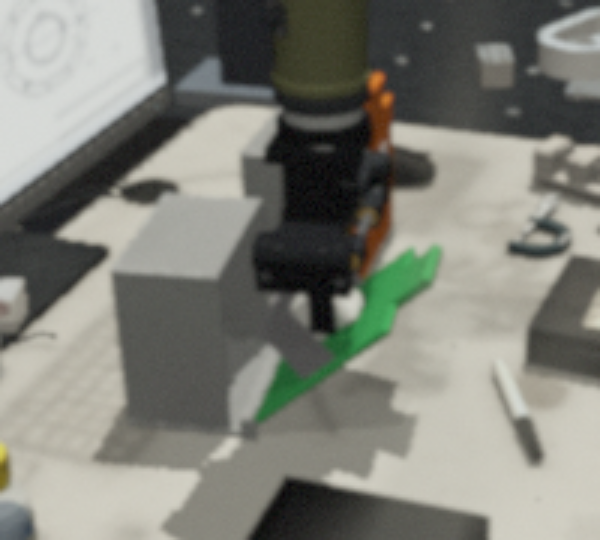

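Call:
play_rows(motion=[[0.8,0,0,0,0],[0.8,0,0,-0.5,0],[0.8,0,0,-1,0],[0.8,0,0,-1.5,0],[0.8,0,0,-2,0],[0.8,0,0,-2,0],[0.8,0,0,-2,0],[0.8,0,0,-2,0],[0.8,0,0,-1,0],[0.8,0,0,0,0],[0.8,0,0,0,0]], force=18)

```text
time: 9.43
position: [0.5504, -0.0373, 0.205]
tool_rot: [-3.139, -0.13, 0.001]
ft_force: [0.1, -0.3, -0.5]
grip_width: 0.463
```

```bash
python3 - <<'E'
from h import *
s=ctrl.get_state();print(s["time"],s["position"],s["grip_width"]*87,s["ft_force"])
im=grab("side","d9.png")
cv2.imwrite("pics/d9c.png",cv2.resize(im[60:290,200:400],None,fx=2.5,fy=2.5))
E
```

```text
9.425 [ 0.55042725 -0.03733634  0.20500909] 40.28615886309277 [ 0.11981489 -0.2963908  -0.51199164]
```

View pics/d9c.png

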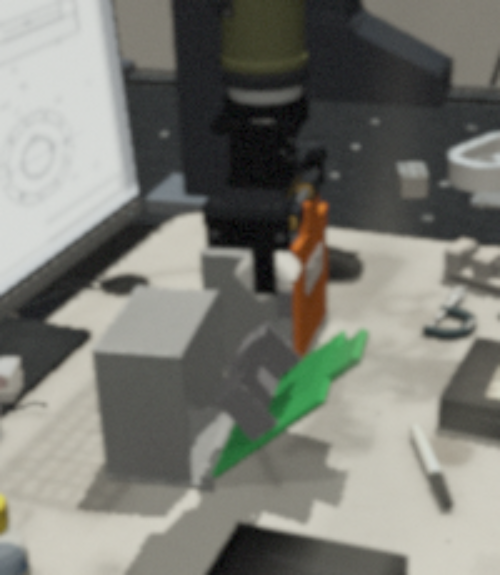

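Call:
play_rows(motion=[[0.8,-0.2,-0.7,0,0],[0.8,-0.4,-1.5,0,0],[0.8,-0.6,-2.2,0,0],[0.8,-0.6,-2.4,0,0],[0.8,-0.7,-2.4,0,0],[0.8,-0.7,-2.4,0,0],[0.8,-0.7,-2.4,0,0],[0.8,-0.7,-2.4,0,0],[0.8,-0.6,-2.4,0,0],[0.8,-0.6,-2.4,0,0],[0.8,-0.4,-1.7,0,0],[0.8,-0.2,-1,0,0],[0.8,0,0,0,0],[0.8,0,0,0,0]])

```text
time: 11.22
position: [0.4676, 0.1946, 0.2055]
tool_rot: [3.138, 0.128, 0.0]
ft_force: [0.5, -0.6, -0.4]
grip_width: 0.465
```

Call:
play_rows(motion=[[0.8,0,0,0,-0.1],[0.8,0,0,0,-0.15],[0.8,0,0,0,-0.15],[0.8,0,0,0,-0.15],[0.8,0,0,0,-0.15],[0.8,0,0,0,-0.15],[0.8,0,0,0,-0.15],[0.8,0,0,0,-0.15],[0.8,0,0,0,-0.15],[0.8,0,0,0,-0.1],[0.8,0,0,0,-0.05],[0.8,0,0,0,0],[0.8,0,0,0,0]])

```text
time: 12.85
position: [0.4674, 0.195, 0.2056]
tool_rot: [2.265, 2.177, -0.0]
ft_force: [0.2, 1.0, -1.2]
grip_width: 0.463
```

```bash
python3 - <<'E'
from h import *
s=ctrl.get_state();print(s["time"],s["position"],s["tool_rot"],s["grip_width"]*87,s["ft_force"])
grab("side","d10.png");grab("scene","s10.png");grab("wrist","w10.png")
E
```

```text
12.85 [0.46742063 0.19498764 0.2055521 ] [ 2.26514333e+00  2.17665591e+00 -7.03465414e-05] 40.307761441973234 [ 0.15067519  1.01342062 -1.16744849]
```

View pics/d10.png

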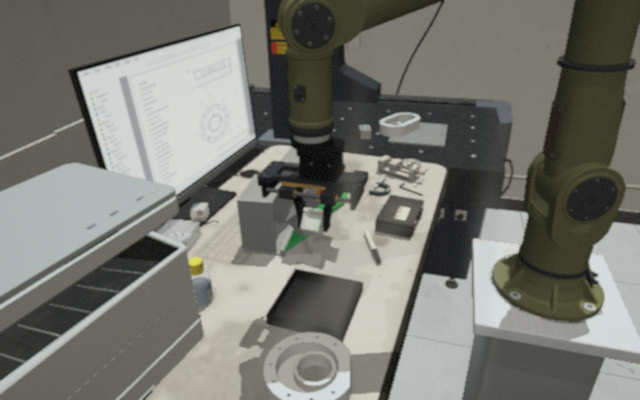

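View pics/w10.png

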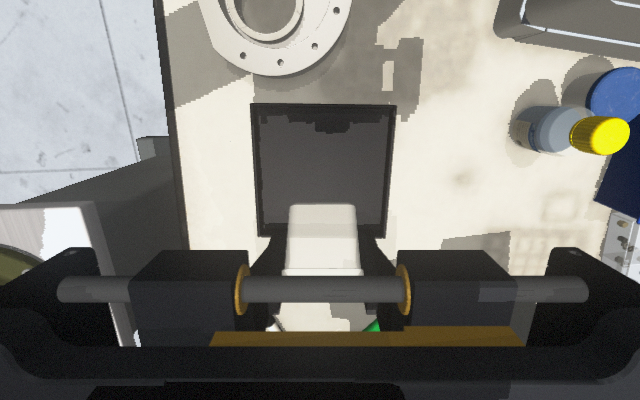

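View pics/s10.png

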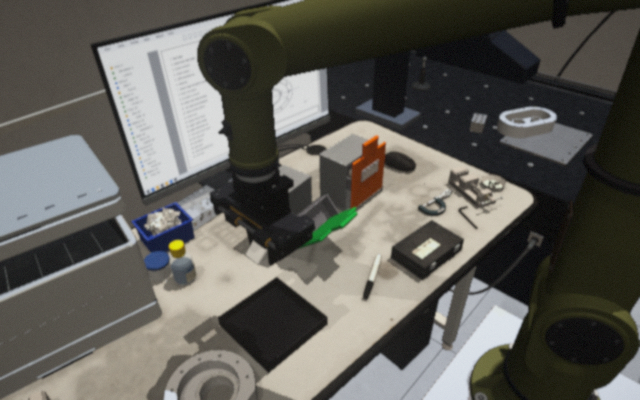

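```bash
python3 - <<'E'
from h import *
c=cam("wrist",T([.46742,.19499,.20555],[2.26514,2.17668,0]))
for uv in [(252,104),(396,104),(258,237),(386,237)]: print(uv,ray(c,uv,.025).round(3))
print(proj(c,unit([.4676,.1955,-.038],[(-.08,.08,.025),(.08,.08,.025),(.08,-.08,.025),(-.08,-.08,.025)])).round())
for uv in [(289,205),(353,205)]: print(ray(c,uv,.19).round(3),ray(c,uv,.17).round(3))
E
```

```text
(252, 104) [0.395 0.278 0.025]
(396, 104) [0.55  0.272 0.025]
(258, 237) [0.385 0.12  0.025]
(386, 237) [0.543 0.114 0.025]
[[248. 104.]
 [396. 103.]
 [387. 238.]
 [258. 238.]]
[0.448 0.22  0.19 ] [0.446 0.213 0.17 ]
[0.487 0.218 0.19 ] [0.489 0.211 0.17 ]
```

Call:
play_rows(motion=[[0.8,0,0,1,0],[0.8,0,0,2,0],[0.8,0,0,2,0],[0.8,0,0,2,0],[0.8,0,0,2,0],[0.8,0,0,2,0],[0.8,0,0,2,0],[0.8,0,0,1.5,0],[0.8,0,0,1,0],[0.8,0,0,0,0],[0.8,0,0,0,0]])

```text
time: 14.38
position: [0.4678, 0.1958, 0.0511]
tool_rot: [2.263, 2.179, 0.002]
ft_force: [0.4, 1.3, 0.0]
grip_width: 0.465
```

```bash
python3 - <<'E'
from h import *
s=ctrl.get_state();print(s["time"],s["position"],s["grip_width"]*87,s["ft_force"])
im=grab("side","d11.png")
cv2.imwrite("pics/d11c.png",cv2.resize(im[190:390,220:420],None,fx=2.8,fy=2.8))
grab("wrist","w11.png")
E
```

```text
14.375 [0.46775444 0.19575334 0.05114023] 40.428729674975905 [0.37509003 1.34852194 0.03639638]
```

View pics/d11c.png

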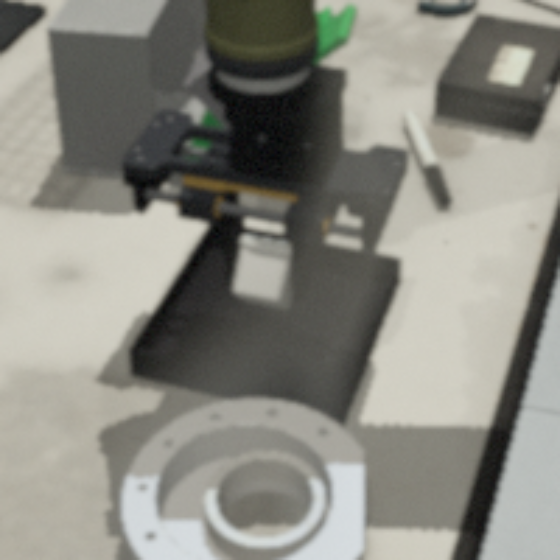

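View pics/w11.png

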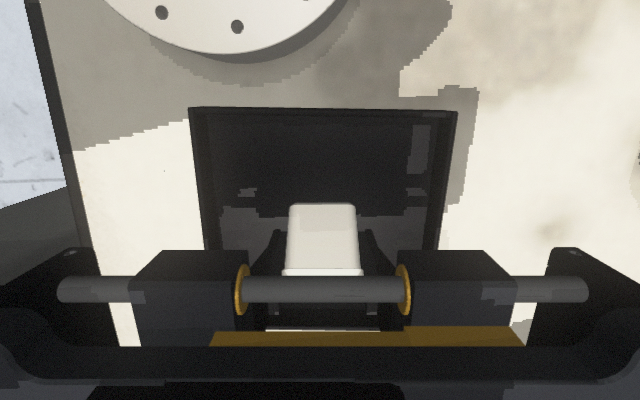

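Call:
play_rows(motion=[[0.8,0,0,0.5,0],[0.8,0,0,0.5,0],[0.8,0,0,0.3,0],[0.8,0,0,0.3,0],[0.8,0,0,0,0],[0.8,0,0,0,0]])

```text
time: 15.22
position: [0.4673, 0.1956, 0.0346]
tool_rot: [2.263, 2.179, 0.0]
ft_force: [-1.3, -0.2, -0.4]
grip_width: 0.466
```

Call:
play_rows(motion=[[0.8,0,0,0.2,0],[0.8,0,0,0.2,0],[0.8,0,0,0,0]])

```text
time: 15.6
position: [0.4673, 0.1955, 0.0306]
tool_rot: [2.263, 2.179, 0.0]
ft_force: [0.1, 0.7, 0.1]
grip_width: 0.46
```

Call:
play_rows(motion=[[0.8,0,0,0.2,0],[0.8,0,0,0.2,0],[0.8,0,0,0,0]])

```text
time: 15.98
position: [0.4674, 0.1957, 0.0296]
tool_rot: [2.263, 2.179, -0.0]
ft_force: [-7.3, -3.4, 23.6]
grip_width: 0.464
```

Call:
play_rows(motion=[[0.8,0,0,-0.2,0],[0.8,0,0,-0.1,0],[0.8,0,0,0,0],[0.52,0,0,0,0],[0.5,0,0,0,0],[0.47,0,0,0,0],[0.44,0,0,0,0],[0.4,0,0,0,0],[0.3,0,0,0,0],[0.3,0,0,0,0]])

```text
time: 17.23
position: [0.4672, 0.1955, 0.0296]
tool_rot: [2.263, 2.179, 0.0]
ft_force: [0.4, -0.7, 0.1]
grip_width: 0.685
```

```bash
python3 - <<'E'
from h import *
s=ctrl.get_state();print(s["time"],s["position"],s["grip_width"]*87,s["ft_force"])
im=grab("side","d12.png")
cv2.imwrite("pics/d12c.png",cv2.resize(im[190:390,220:420],None,fx=2.8,fy=2.8))
grab("wrist","w12.png")
E
```

```text
17.225 [0.46723284 0.19552282 0.02955744] 59.63521637408802 [ 0.38788808 -0.65959602  0.14281267]
```

View pics/d12c.png

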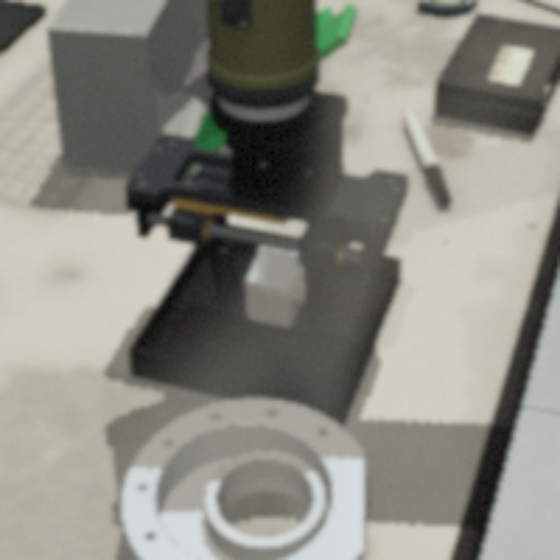

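View pics/w12.png

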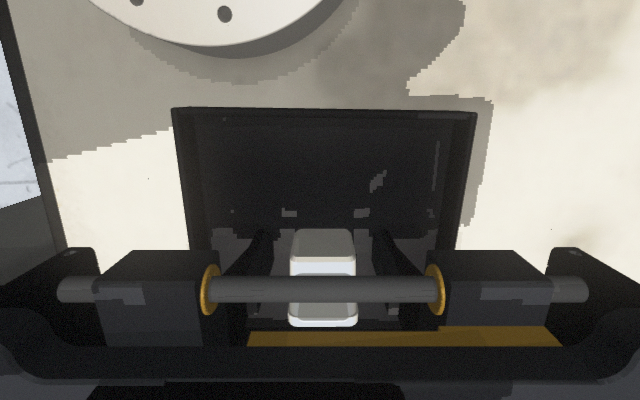

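The tub now lies flat in the tray between the open fingers. Next I lift straight up.

Call:
play_rows(motion=[[0.15,0,0,0,0],[0.15,0,0,0,0],[0.15,0,0,-1,0],[0.15,0,0,-2,0],[0.15,0,0,-3,0],[0.15,0,0,-3,0],[0.15,0,0,-3,0],[0.15,0,0,-3,0],[0.15,-4,0,-2,0],[0.15,-4,0,0,0],[0.15,-3,0,0,0],[0.15,0,0,0,0],[0.15,0,0,0,0]])

```text
time: 18.95
position: [0.4631, 0.0865, 0.2001]
tool_rot: [2.263, 2.18, 0.002]
ft_force: [0.0, 0.5, 0.7]
grip_width: 0.848
```

```bash
python3 - <<'E'
from h import *
s=ctrl.get_state();print(s["time"],s["position"],s["grip_width"]*87,s["ft_force"],abs(s["qd"]).max())
grab("wrist","w13.png"); im=grab("side","d13.png")
c=cam("wrist",T(s["position"],s["tool_rot"]))
np.save("c.npy",c[1])
E
```

```text
18.95 [0.46307263 0.08649698 0.20008595] 73.78351504932482 [0.03312812 0.45630543 0.66477535] 0.013515491895035312
```

View pics/w13.png

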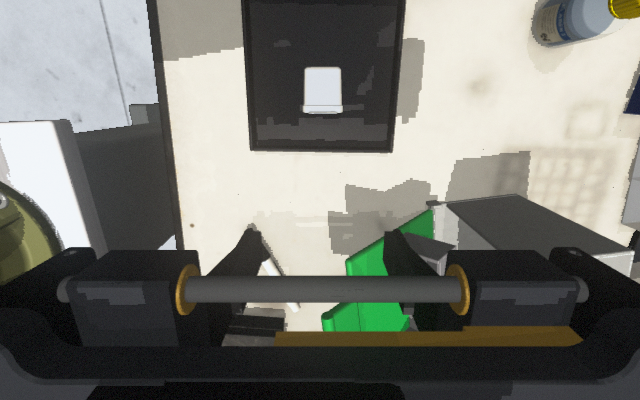

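View pics/d13.png

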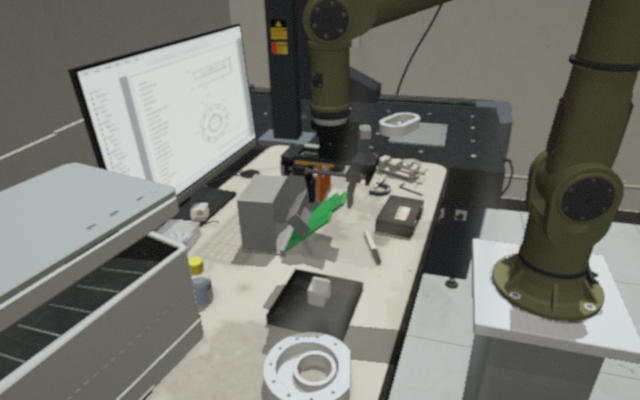

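```bash
python3 - <<'E'
from h import *
c=(optics.calibration("wrist")["K"],np.load("c.npy"))
print([ray(c,uv,.025).round(3) for uv in [(305,68),(340,68),(304,112),(342,112)]])
print(ticket.close_job())
E
```

```text
[array([0.45 , 0.203, 0.025]), array([0.486, 0.201, 0.025]), array([0.447, 0.159, 0.025]), array([0.487, 0.158, 0.025])]
the job is handed in; nothing more can be done
None
```

I opened the green bin to its stop, lifted the tub out and set it down in the black tray. The job was handed in at about 19 s of the 56 s allowed; no verdict was reported.

- **Opening the bin:** I hooked the closed fingers behind the pull tab and pulled until the bin sank open. In the wrist image the open panel and pocket matched a model drawn at 0.85 rad to within about 2 mm.
- **Setting down the tub:** I gripped it across its lid, about 40 mm wide. I lowered it until the floor pushed back with about 24 N, eased off 3 mm and opened the fingers.
- **Final position:** The last images show the tub lying on its side inside the tray, with its underside near (0.468, 0.202). The tray's centre is at about (0.468, 0.195). The gripper was clear, well away from the tray.
- **Other checks:** The orange bin looks shut. Force readings at the end were under 1 N, which is noise.

No check failed or disagreed, except the first automatic fit of the tray. I had mismatched its corners in that fit; after I corrected them, two later views agreed to within about 4 mm.

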